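Swing the clamped tongs holster into line, retighten it and sheathe the tongs

TASK

The tongs holster in the screw clamp has been left swung out of line. Back off the clamp's wing screw just enough to free it (about a quarter of a turn anticlockwise, never more than a third), swing the holster on its hub until it lies straight over the tongue of the clamp's foot, and screw it down firmly again. Then slide the tongs, heads first, fully home into the holster and let go, leaving everything else on the worktop where it is.

Things in the scene. Friction and masses are not known exactly. Their poses are not given: they have to be found in the camera images.
- clamp: Dark steel C-shaped screw clamp fixed to the worktop. Origin on the worktop, on the vertical axis of screw and socket; z up. Foot 12 mm thick: plate 115 x 84 mm (x -43 to +72) plus a tongue along -x. Column at x +47 to +71, 40 mm wide; its arm (36 mm wide, 78 to 100 mm above the worktop) reaches back over the socket to x -20. Socket ring: inner radius 31.5, outer 37, 8 mm high, on the foot.
- clamp_tongue (a point): Middle of the upper edge at the end of the foot's tongue (43 mm wide), 100 mm from the clamp's axis along the clamp's -x, 12 mm above the worktop. The holster's mouth must point this way in the end.
- knob (a joint): Angle (rad) of the wing screw about its vertical axis: 0 is the hard stop, fully down; it grows anticlockwise seen from above (loosening). Starts at 0.1 to 0.3, tight. The screw lifts its sprung pad 2 mm per rad; the pad leaves the hub at about 1.0, and from there the clamping force grows to about 20 N at 0. About 0.15 N m turns it; it stays where left.
- knob_grip (a point): Point on the screw axis, 126 mm above the worktop, in the middle of the black wing grip: an upright bar 60 mm long, 14 mm thick, 26 mm tall (112 to 138 mm above the worktop). The bar's length is this point's x axis (it turns with the screw), its thickness the y axis.
- pad: Round steel pad, 28 mm across, at the lower end of the screw; it presses on the top of the holster's hub. Origin at the centre of its underside, 40 mm above the worktop when it just touches.
- holster: Loose stainless holster, 0.24 to 0.39 kg. Origin under the centre of its round hub (radius 30, 28 mm tall), which turns in the clamp's socket with 1.5 mm play, 12 mm above the worktop. A tube runs from the hub along the holster's -x to its mouth. In line = its x axis along the clamp's x axis. At the start its yaw is 0.8 to 1.4 rad less than the clamp's: turn it anticlockwise seen from above.
- holster_mouth (a point): Middle of the inner floor edge at the open mouth, 145 mm from the hub's axis, 25 mm above the worktop. The rectangular tube is 43 mm wide and 30 mm tall outside (22 to 52 mm above the worktop), 37 x 24 mm inside, 110 mm deep. Grip it across its width near the mouth. A small foot under it, 122 to 134 mm from the axis and 30 mm wide, stands on the worktop.
- holster_end (a point): Middle of the inner floor at the holster's closed end, 110 mm in from the mouth, 25 mm above the worktop, where the tongs' tip must come. The axes are the holster's.
- tongs: Loose stainless tongs, locked shut, rigid, lying flat: 190 mm long, 30 mm wide, 16 mm high, 0.10 to 0.17 kg. Origin at the centre of the underside; x towards the heads (rounded tips at +95 mm), y across, z up; round hinge end with a small wire ring at -95 mm. Parallel sides from x -80 to +45 mm; centre of mass near the origin. When home, the last 80 mm stick out of the holster.
- tongs_tip (a point): Foremost point between the tongs' two heads, at underside level, 95 mm from the tongs' origin along x.
- pot_lid: Bystander: pale green enamel stockpot lid, 180 mm across, 50 mm high with its black knob; origin under its centre. Leave alone.
- dish: Bystander: white ceramic dipping dish, 84 mm across, 28 mm high; origin under its centre. Leave alone.
- container: Bystander: clear plastic container with a white snap lid, 114 x 94 mm, 59 mm high, the long side along its x; origin under its centre. Leave alone.
- mug: Bystander: white mug, 76 mm across plus a handle on its +y side, 85 mm high; origin under its centre. Leave alone.
- jar: Bystander: glass jar, 68 mm across, 90 mm high; origin under its centre. Leave alone.
- sauce_bottle: Bystander: amber bottle, 56 mm across, 155 mm high; origin under its centre. Leave alone.
- rice_bowl: Bystander: white ceramic rice bowl, 90 mm across, 45 mm high; origin under its centre. Leave alone.
- pepper_mill: Bystander: dark wooden pepper mill, 52 mm across, 150 mm tall; origin under its centre. Leave alone.
Things that resemble listed ones, but are neither listed nor needed, are in the scene too. What is shaped like the clamp but green is not meant.

How it is judged:
On the way, in this order (a step that is already met when the one before it is completed fails the run):
1. the screw is backed off and no longer presses on the holster, which has not yet been swung (value of joint knob above 0.9 rad and contact force between pad and holster below 0.5 N and distance of holster_mouth from where it was at the start of the episode below 0.015 m), for 0.1 s.
2. with the screw backed off, the holster lies in line with the clamp's tongue (within 6 degrees) (angle between the x axis of holster and the x axis of clamp, either way round below 0.11 rad and value of joint knob above 0.8 rad), for 0.2 s.
3. the screw is tight on the holster's hub again, the holster still in line (angle between the x axis of holster and the x axis of clamp, either way round below 0.11 rad and contact force between pad and holster above 8 N), for 0.2 s.
4. the tongs are fully home in the holster (all of step 3 and distance between tongs_tip and holster_end below 0.014 m and angle between the x axis of tongs and the x axis of holster, either way round below 0.1 rad), for 0.1 s.
At the end, for the whole second after the job is handed in: The holster's hub is in its socket and the holster points along the clamp's tongue within 6 degrees; the pad presses on its hub with more than 8 N; the tongs are in it heads first, their tip within 14 mm of its closed end, and along it within 6 degrees; tongs and holster are at rest (all of step 4 and linear speed of each of tongs, holster below 0.02 m/s and horizontal distance between holster and clamp below 0.006 m); the robot touches nothing.
It fails at once if the screw is backed off by much more than a third of a turn (value of joint knob above 2.5 rad).
It fails at once if another thing on the worktop is pushed more than 25 mm or tipped over (distance of any of pot_lid, dish, container, mug, jar, sauce_bottle, rice_bowl, pepper_mill from where it was at the start of the episode above 0.025 m or angle between any of pot_lid, dish, container, mug, jar, sauce_bottle, rice_bowl, pepper_mill's own z axis and vertical above 0.5 rad).
It also fails if it takes over 72 s, if anything falls off the work surface, if the arm or the gripper's body presses on something with over 40 N, if the wrist force passes 120 N, or if a joint passes its speed limit or range.

ROBOT

A 7-joint arm with a two-finger parallel gripper is mounted at the origin on the work surface. World frame = base frame: x ahead of the robot, y to its left, z up, the work surface at z = 0. Lengths are in m, angles in rad, forces in N, time in s.
With the tool pointing down it reaches from about 0.425 to 0.875 m from the base axis. Payload 4.7 kg.
Tool frame: the origin (TCP) lies between the finger pads; the fingertips stand 14 mm ahead of it and the grasp point (between the pads) lies 5 mm behind it; z points along the fingers, y is the line along which they close (so a half turn about z gives the same grasp; the last joint's range is limited). The gripper opens to 87 mm and grips with 3 to 60 N. Pads are 19 mm wide; open, the fingers measure 117 mm over their backs; the gripper's body (75 mm by 190 mm) begins 51 mm behind the grasp point.
Start: joints at [-1.174, 0.321, -0.07, 1.45, 0.023, 1.371, -0.057], TCP at [0.243, 0.603, 0.237] pointing down, gripper open.
Joint ranges: [-2.86, 2.86], [-0.3, 2.09], [-1.38, 1.24], [0.06, 2.45], [-1.56, 4.7], [0.09, 2.05], [-2.69, 2.69]. Speed limits (rad/s): [2.57, 2.57, 3.14, 3.14, 3.14, 3.14, 3.14].

INTERFACE

Orientations are given as a rotation vector (axis times angle).
In Python, from bench import ctrl gives the robot as it stands.
- The arm moves only by the tool step_arm, never from a script. Its argument "commands" is a list of rows, each an object with "travel": the shift along the tool's x, y, z in m, a list of three; "turn": the turn, a rotation vector about the tool's x, y, z in degrees, a list of three. A call has 1 to 5 rows; each row is the pose to reach, as a shift and turn from the pose commanded when the call began, along the tool's axes at that moment; what a row does not reach only later rows make up. A row lasts 1/10 s, in which the tool goes at most 50 mm and 8.59 degrees, less where a joint would pass 70% of its speed; a pose out of reach is approached as far as the arm can. A call with a gripper value outside its range is refused whole. "gripper" is the opening, from 0 (shut) to 1 (fully open), set as the call begins (left out, the last holds). The fingers move at their own pace and stop on an object; "force" is the grip in N (left out, the last holds). Time passes only in rows, so rows that repeat a pose let the fingers close. It gives the time, the measured TCP pose, the force, the opening and the grip force at its end, in the units of the state.
- ctrl.get_state(): the state, without advancing time (a new reading comes with each control period).
- ctrl.get_image(name): name is "scene" or "top"; returns the picture (400x640x3 uint8, red, green, blue); there is no depth.
- ctrl.camera_model(name): a dict with "fx", "fy", "cx", "cy" (pixels), "R" (3x3) and "t" (3): a world point X has camera coordinates R X + t. Camera axes: x right, y down, z forward; pixel columns grow to the right and rows downward; lengths in m; the calibration is good to about 2 mm. A picture is of the moment at which its call begins. camera_model takes no time and is no camera call.
- ctrl.close_job(): hands the job in; it is judged then, once.
The state is a dict: "time": time; "joint_positions": joint angles; "qd": joint speeds; "joint_torque": joint torques, N m; "position": TCP position; "tool_rot": TCP orientation; "ft_force": force on the tool from outside, world axes, zero at the start; "torque": the same for the moment, N m; "grip_width": opening from 0.0 (shut) to 1.0 (fully open); "grip_force": force on a finger pad.
Only numpy, scipy, OpenCV 4.12 (cv2) and the standard library are available. Lean on these libraries where they do the work, as an engineer would, in place of code of your own. Each camera call takes 0.05 s, during which the arm holds its last target. There are 200 camera calls.

## Working session

There is one attempt and no reset: what is moved stays moved. The work goes in short steps, Python scripts to look and compute and a tool call to move; the robot and the scene stay as the last step left them, time stands still between calls to the robot, and variables do not carry over. Pictures are saved under pics/ and viewed, at most 14 in all, crops included, and the job is handed in when it is done.

Besides the shell and the picture viewer there is one more tool, called after ">>>" as name(argument=value, ...), one argument or row to a line, values as JSON. step_arm: Moves the arm, as the interface text tells. Its arguments: {"type":"object","properties":{"commands":{"type":"array"},"gripper":{"type":"number"},"force":{"type":"number"}},"required":["commands"]}

```bash
mkdir -p pics; cat > h.py <<'E'
import numpy as np, cv2
from scipy.spatial.transform import Rotation as Ro
from bench import ctrl
def shot(cam,name,crop=None,scale=1):
    im=ctrl.get_image(cam)[:,:,::-1].copy()
    cv2.imwrite(f'pics/{name}_raw.png',im)
    if crop: im=im[crop[1]:crop[3],crop[0]:crop[2]]
    cv2.imwrite(f'pics/{name}.png',cv2.resize(im,None,fx=scale,fy=scale,interpolation=cv2.INTER_CUBIC)); return im
def ray(cam,u,v,z):
    m=ctrl.camera_model(cam);R=np.array(m['R']);t=np.array(m['t'])
    c=-R.T@t; d=R.T@np.array([(u-m['cx'])/m['fx'],(v-m['cy'])/m['fy'],1])
    return c+d*(z-c[2])/d[2]
def proj(cam,X):
    m=ctrl.camera_model(cam);p=np.array(m['R'])@np.array(X)+np.array(m['t'])
    return np.array([m['fx']*p[0]/p[2]+m['cx'],m['fy']*p[1]/p[2]+m['cy']])
def rel(p,rot=None):
    s=ctrl.get_state();R=Ro.from_rotvec(s['tool_rot'])
    return R.inv().apply(np.array(p)-s['position'])
E
python3 - <<'E'
from h import *
a=shot('top','t0');b=shot('scene','s0')
cv2.imwrite('pics/a.png',np.vstack([a,b])[:, :] if 0 else cv2.resize(np.vstack([a,b]),(480,600)))
s=ctrl.get_state();print(s['position'],s['tool_rot'],Ro.from_rotvec(s['tool_rot']).as_matrix().round(3))
for c in('top','scene'):
    m=ctrl.camera_model(c);print(c,m, -np.array(m['R']).T@m['t'])
E
```

```text
[0.2426539  0.60250174 0.23558727] [-5.97514361e-01 -3.08403645e+00  2.63682727e-03] [[-0.928  0.373 -0.001]
 [ 0.373  0.928 -0.002]
 [-0.    -0.002 -1.   ]]
top {'fx': 373.75989430578835, 'fy': 373.75989430578835, 'cx': 315.77297906859, 'cy': 203.05388074569063, 'R': array([[-0.02922642, -0.99939344,  0.01893615],
       [-0.99852124,  0.02832169, -0.04640284],
       [ 0.04583839, -0.02026434, -0.99874331]]), 't': array([0.02184381, 0.57284873, 1.31448075])} [0.51238636 0.0322436  1.33899703]
scene {'fx': 425.63448570766235, 'fy': 425.63448570766235, 'cx': 318.500565001912, 'cy': 195.3578626731678, 'R': array([[-0.53736998,  0.84309912, -0.02042972],
       [ 0.58815017,  0.35729069, -0.72554996],
       [-0.60441118, -0.40190451, -0.68786618]]), 't': array([ 0.27465236, -0.27430388,  1.76319739])} [1.37461803 0.57508405 1.01943376]
```

View pics/t0.png

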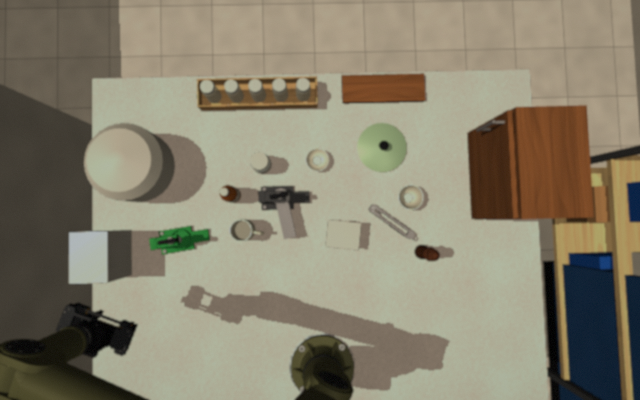

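View pics/s0.png

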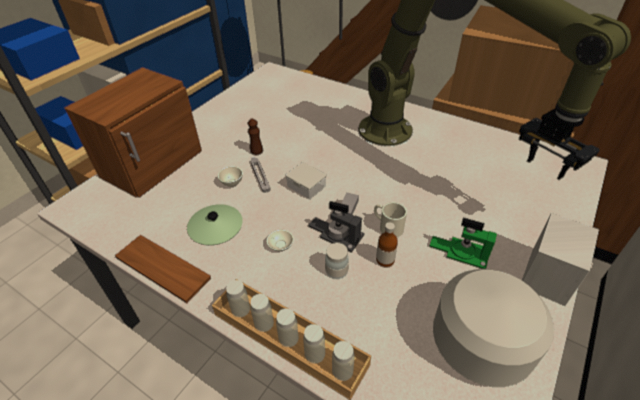

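View crop.

The top view shows:
- **Clamp:** the dark clamp is at (285,195), its tongue pointing right to (312,197). The green clamp at (180,240) is the decoy.
- **Holster:** the grey tube from the hub down to (291,235).
- **Tongs:** from (371,207) to (415,237). Nothing else looks like them; the wooden board at (383,88) and the spice rack at (258,93) don't match.

I choose the dark clamp and check it in a close crop.

```bash
python3 - <<'E'
from h import *
a=cv2.imread('pics/t0_raw.png')[175:255,215:435]; b=cv2.imread('pics/s0_raw.png')[145:265,235:435]
a=cv2.resize(a,None,fx=3.6,fy=3.6,interpolation=cv2.INTER_CUBIC);b=cv2.resize(b,None,fx=2.5,fy=2.5,interpolation=cv2.INTER_CUBIC)
b=cv2.copyMakeBorder(b,0,0,0,a.shape[1]-b.shape[1],cv2.BORDER_CONSTANT)
cv2.imwrite('pics/c0.png',np.vstack([a,b]))
E
```

```text
(no output)
```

View pics/c0.png

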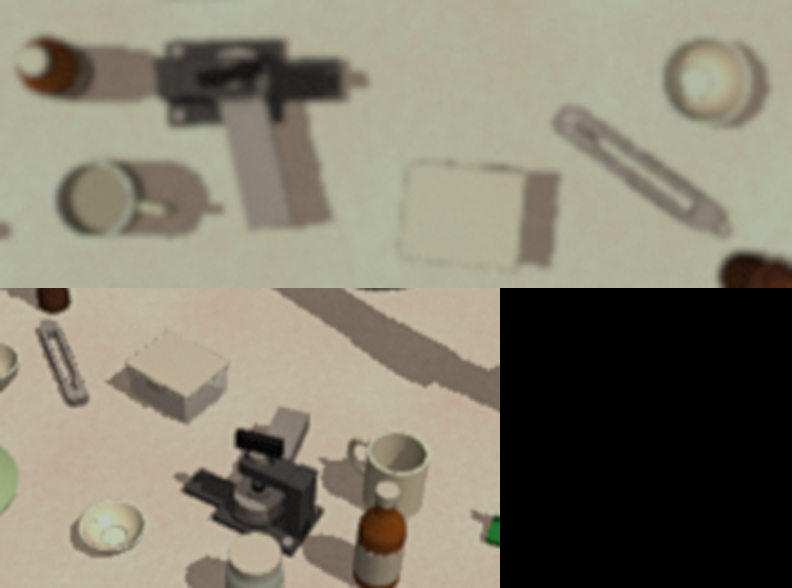

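The crop confirms the dark clamp, with the holster tube hanging down from it. The tongs' heads are the broad end at crop (572,120), and the hinge ring is at (725,228).

```bash
python3 - <<'E'
from h import *
def P(x,y,z): return ray('top',215+(x+.5)/3.6-.5,175+(y+.5)/3.6-.5,z)
def S(x,y,z): y-=288; return ray('scene',235+(x+.5)/2.5-.5,145+(y+.5)/2.5-.5,z)
for n,f,x,y,z in [('tongue a',P,347,60,.012),('tongue b',P,347,100,.012),('plate tr',P,287,40,.012),('plate tl',P,166,41,.012),('plate bl',P,168,123,.012),
 ('hol mouth l',P,248,229,.052),('hol mouth r',P,290,226,.052),('hol upper l',P,222,118,.052),('hol upper r',P,265,110,.052),
 ('knob l',P,200,76,.138),('knob r',P,265,66,.138),('knobS l',S,237,430,.138),('knobS r',S,284,440,.138),
 ('tong head',P,558,110,.008),('hinge',P,722,226,.008),('cont',P,404,160,.059),('mill',P,740,265,.1),
 ('tongS head',S,44,322,.008),('tongsS other',S,75,403,.008),('mug',P,100,198,.085),('bottle',P,32,62,.155)]:
    print(n,f(x,y,z).round(4))
a=cv2.imread('pics/t0_raw.png')[185:222,250:320]
print((a.max(2)))
b=cv2.imread('pics/s0_raw.png')[195:232,325:360]
print((b.max(2)))
E
```

```text
tongue a [0.6156 0.021  0.012 ]
tongue b [0.576  0.0221 0.012 ]
plate tr [0.6371 0.0797 0.012 ]
plate tl [0.6394 0.199  0.012 ]
plate bl [0.5584 0.1988 0.012 ]
hol mouth l [0.4539 0.1201 0.052 ]
hol mouth r [0.4555 0.0801 0.052 ]
hol upper l [0.5603 0.1423 0.052 ]
hol upper r [0.5668 0.1011 0.052 ]
knob l [0.5951 0.1536 0.138 ]
knob r [0.6025 0.0954 0.138 ]
knobS l [0.6055 0.1022 0.138 ]
knobS r [0.5912 0.158  0.138 ]
tong head [ 0.5604 -0.187   0.008 ]
hinge [ 0.4407 -0.3459  0.008 ]
cont [ 0.5151 -0.0301  0.059 ]
mill [ 0.4094 -0.3349  0.1   ]
tongS head [ 0.4437 -0.343   0.008 ]
tongsS other [ 0.5639 -0.19    0.008 ]
mug [0.4881 0.254  0.085 ]
bottle [0.6104 0.2987 0.155 ]
[[178 177 178 ... 177 177 177]
 [176 176 178 ... 177 177 177]
 [165 171 171 ... 176 178 177]
 ...
 [150 154 156 ... 177 178 180]
 [116 126 132 ... 178 178 180]
 [ 89 101 112 ... 179 179 180]]
[[191 191 191 ... 143 151 185]
 [192 192 191 ... 128 138 183]
 [191 192 192 ... 122 132 183]
 ...
 [ 37  36  34 ...  43  42  38]
 [ 37  35  33 ...  43  40  39]
 [ 37  34  35 ...  44  42  39]]
```

>>> step_arm(
  commands=[
    {"travel":[-0.17,-0.105,0],"turn":[0,0,0]},
    {"travel":[-0.17,-0.105,0],"turn":[0,0,0]},
    {"travel":[-0.17,-0.105,0],"turn":[0,0,0]},
    {"travel":[-0.17,-0.105,0],"turn":[0,0,0]},
    {"travel":[-0.17,-0.105,0],"turn":[0,0,0]},
  ],
  gripper=1,
)

```text
time: 0.6
position: [0.368, 0.4345, 0.2366]
tool_rot: [0.617, 3.077, -0.005]
ft_force: [0.1, 0.4, -0.7]
grip_width: 1.003
grip_force: 0.0
```

>>> step_arm(
  commands=[
    {"travel":[-0.17,-0.105,0],"turn":[0,0,0]},
    {"travel":[-0.17,-0.105,0],"turn":[0,0,0]},
    {"travel":[-0.17,-0.105,0],"turn":[0,0,0]},
    {"travel":[-0.17,-0.105,0],"turn":[0,0,0]},
    {"travel":[-0.17,-0.105,0],"turn":[0,0,0]},
  ],
)

```text
time: 1.1
position: [0.4847, 0.2728, 0.2365]
tool_rot: [0.617, 3.077, -0.005]
ft_force: [-0.1, -0.5, -0.4]
grip_width: 1.001
grip_force: 0.0
```

>>> step_arm(
  commands=[
    {"travel":[-0.1,-0.06,0],"turn":[0,0,30]},
    {"travel":[-0.1,-0.06,0],"turn":[0,0,30]},
    {"travel":[-0.1,-0.06,0],"turn":[0,0,30]},
    {"travel":[-0.1,-0.06,0],"turn":[0,0,30]},
    {"travel":[-0.1,-0.06,0],"turn":[0,0,30]},
  ],
)

```text
time: 1.6
position: [0.5502, 0.1877, 0.2361]
tool_rot: [-1.378, -2.823, 0.001]
ft_force: [-0.1, 0.6, 0.0]
grip_width: 0.998
grip_force: 0.0
```

```bash
cat >> h.py <<'E'
def to(p,yaw,ms=None):
    "travel & turn (deg) in tool axes for TCP at p, tool y at world yaw (deg, mod 180), pointing down"
    s=ctrl.get_state();R=Ro.from_rotvec(s['tool_rot'])
    best=None
    for k in(0,180):
        a=np.radians(yaw+k);y=np.array([np.cos(a),np.sin(a),0]);z=np.array([0,0,-1.]);M=Ro.from_matrix(np.c_[np.cross(y,z),y,z])
        r=(R.inv()*M).as_rotvec(degrees=True)
        if best is None or np.linalg.norm(r)<np.linalg.norm(best): best=r
    m=R.as_matrix()
    print('t',round(s['time'],2),'pos',np.round(s['position'],4),'yaw',np.degrees(np.arctan2(m[1,1],m[0,1])).round(1),'j',np.round(s['joint_positions'],2),'F',np.round(s['ft_force'],1),'T',np.round(s['torque'],2),'g',round(s['grip_width'],3),round(s['grip_force'],1))
    print('travel',R.inv().apply(np.array(p)-s['position']).round(4),'turn',best.round(1))
E
python3 -c "
from h import *
to([.5985,.1255,.16],11)"
```

```text
t 1.6 pos [0.5502 0.1877 0.2361] yaw 38.0 j [-0.65  0.18  0.31  1.64 -0.05  1.34  0.33] F [-0.1  0.6  0. ] T [-0.04  0.02  0.03] g 0.998 0.0
travel [-0.0788 -0.0001  0.076 ] turn [-0.1 -0.  27. ]
```

>>> step_arm(
  commands=[
    {"travel":[-0.079,0,0.05],"turn":[0,0,27]},
    {"travel":[-0.079,0,0.05],"turn":[0,0,27]},
    {"travel":[-0.079,0,0.05],"turn":[0,0,27]},
    {"travel":[-0.079,0,0.05],"turn":[0,0,27]},
    {"travel":[-0.079,0,0.05],"turn":[0,0,27]},
  ],
  gripper=0.6,
)

```text
time: 2.1
position: [0.5985, 0.1279, 0.1867]
tool_rot: [-1.989, -2.431, -0.001]
ft_force: [-0.7, 0.2, -0.8]
grip_width: 0.647
grip_force: 0.0
```

```bash
python3 -c "
from h import *
to([.5985,.1255,.123],11)
shot('scene','s1',(290,150,390,230),6)"
```

```text
t 2.1 pos [0.5985 0.1279 0.1867] yaw 11.4 j [-0.59  0.28  0.4   1.63 -0.11  1.26  0.03] F [-0.7  0.2 -0.8] T [-0.07  0.08 -0.  ] g 0.647 0.0
travel [-0.0024 -0.0004  0.0637] turn [ 0.  -0.1  0.4]
```

View pics/s1.png

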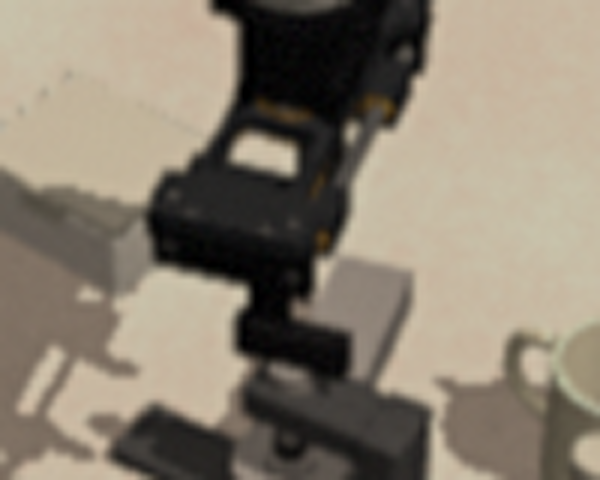

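The crop shows the gripper centred over the black wing bar at crop (295,345), with nothing in the way below. Descending and gripping.

>>> step_arm(
  commands=[
    {"travel":[-0.002,0,0.03],"turn":[0,0,0]},
    {"travel":[-0.002,0,0.05],"turn":[0,0,0]},
    {"travel":[-0.002,0,0.064],"turn":[0,0,0]},
    {"travel":[-0.002,0,0.064],"turn":[0,0,0]},
  ],
)

```text
time: 2.55
position: [0.5977, 0.125, 0.1209]
tool_rot: [-1.992, -2.427, 0.004]
ft_force: [-0.4, -0.5, 0.2]
grip_width: 0.601
grip_force: 0.0
```

>>> step_arm(
  commands=[
    {"travel":[0,0,0],"turn":[0,0,0]},
    {"travel":[0,0,0],"turn":[0,0,0]},
    {"travel":[0,0,0],"turn":[0,0,0]},
    {"travel":[0,0,0],"turn":[0,0,0]},
    {"travel":[0,0,0],"turn":[0,0,0]},
  ],
  gripper=0,
  force=25,
)

```text
time: 3.05
position: [0.5994, 0.124, 0.1232]
tool_rot: [1.997, 2.425, 0.001]
ft_force: [-0.9, 0.5, 2.3]
grip_width: 0.25
grip_force: 25.0
```

```bash
python3 -c "
from h import *
to([.5985,.1255,.123],11)"
```

```text
t 3.05 pos [0.5994 0.124  0.1232] yaw 11.1 j [-0.57  0.33  0.4   1.7  -0.14  1.14  0.05] F [-0.9  0.5  2.3] T [-0.1   0.21  0.05] g 0.25 25.0
travel [ 0.0016 -0.0006  0.0002] turn [ 0.  -0.   0.1]
```

>>> step_arm(
  commands=[
    {"travel":[0,0,0],"turn":[0,0,0]},
    {"travel":[0,0,0],"turn":[0,0,0]},
    {"travel":[0,0,0],"turn":[0,0,0]},
  ],
)

```text
time: 3.35
position: [0.5994, 0.1241, 0.1231]
tool_rot: [1.997, 2.425, 0.001]
ft_force: [-1.8, -0.8, 4.3]
grip_width: 0.246
grip_force: 25.0
```

```bash
python3 -c "
from h import *
to([.5985,.1255,.123],11)
shot('scene','s2',(310,165,370,213),10)
shot('top','t2')"
```

```text
t 3.35 pos [0.5994 0.1241 0.1231] yaw 11.1 j [-0.58  0.33  0.4   1.7  -0.14  1.14  0.05] F [-1.8 -0.8  4.3] T [-0.13  0.3  -0.02] g 0.246 25.0
travel [ 0.0016 -0.0006  0.0001] turn [ 0.  -0.   0.1]
```

View pics/s2.png

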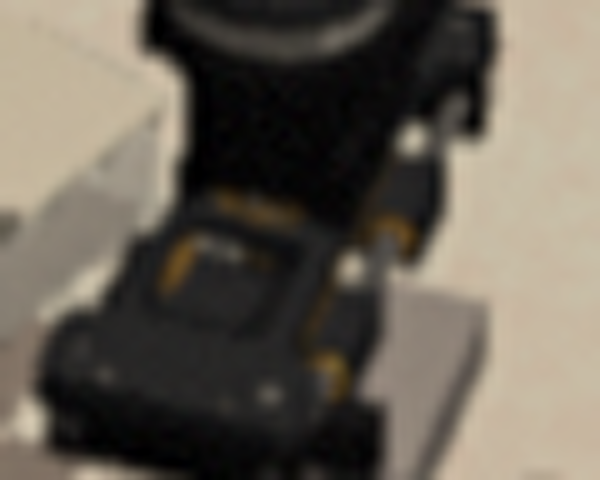

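The crop only shows the gripper covering the bar, so I test by turning 15° and reading the torque.

>>> step_arm(
  commands=[
    {"travel":[0,0,0],"turn":[0,0,-7]},
    {"travel":[0,0,0],"turn":[0,0,-15]},
    {"travel":[0,0,0],"turn":[0,0,-15]},
  ],
)

```text
time: 3.75
position: [0.6003, 0.1244, 0.1231]
tool_rot: [1.661, 2.664, 0.003]
ft_force: [2.0, 0.1, 3.8]
grip_width: 0.247
grip_force: 25.0
```

```bash
python3 -c "
from h import *
to([.5985,.1255,.123],81)"
```

```text
t 3.75 pos [0.6003 0.1244 0.1231] yaw 26.1 j [-0.54  0.33  0.35  1.7  -0.12  1.13  0.3 ] F [2.  0.1 3.8] T [ 0.06 -0.34  0.02] g 0.247 25.0
travel [ 0.0018 -0.0011  0.0001] turn [  0.1   0.1 -54.9]
```

>>> step_arm(
  commands=[
    {"travel":[0,0,0],"turn":[0,0,-7]},
    {"travel":[0,0,0],"turn":[0,0,-14]},
    {"travel":[0,0,0],"turn":[0,0,-21]},
    {"travel":[0,0,0],"turn":[0,0,-28]},
    {"travel":[0,0,0],"turn":[0,0,-35]},
  ],
)

```text
time: 4.25
position: [0.6019, 0.1259, 0.1233]
tool_rot: [0.781, 3.037, 0.007]
ft_force: [6.3, 4.5, -0.4]
grip_width: 0.249
grip_force: 25.0
```

```bash
python3 -c "
from h import *
to([.5985,.1255,.123],83)"
```

```text
t 4.25 pos [0.6019 0.1259 0.1233] yaw 61.2 j [-0.47  0.32  0.26  1.7  -0.09  1.13  0.89] F [ 6.3  4.5 -0.4] T [ 0.79 -1.52 -0.16] g 0.249 25.0
travel [ 0.0028 -0.002   0.0002] turn [  0.3   0.3 -21.8]
```

>>> step_arm(
  commands=[
    {"travel":[0,0,0],"turn":[0,0,-7]},
    {"travel":[0,0,0],"turn":[0,0,-14]},
    {"travel":[0,0,0],"turn":[0,0,-21]},
    {"travel":[0,0,0],"turn":[0,0,-22]},
    {"travel":[0,0,0],"turn":[0,0,-22]},
  ],
)

```text
time: 4.75
position: [0.6023, 0.1273, 0.1233]
tool_rot: [0.192, 3.128, 0.008]
ft_force: [7.0, 6.0, -1.6]
grip_width: 0.246
grip_force: 25.0
```

```bash
python3 -c "
from h import *
to([.5985,.1255,.123],83)"
```

```text
t 4.75 pos [0.6023 0.1273 0.1233] yaw 83.0 j [-0.42  0.32  0.21  1.69 -0.08  1.13  1.25] F [ 7.   6.  -1.6] T [ 1.26 -1.74 -0.05] g 0.246 25.0
travel [ 0.0035 -0.0022  0.0003] turn [ 0.3  0.4 -0. ]
```

>>> step_arm(
  commands=[
    {"travel":[0,0,0],"turn":[0,0,0]},
    {"travel":[0,0,0],"turn":[0,0,0]},
    {"travel":[0,0,0],"turn":[0,0,0]},
  ],
  gripper=0.7,
)

```text
time: 5.05
position: [0.5984, 0.1235, 0.1217]
tool_rot: [-0.193, -3.134, 0.002]
ft_force: [-1.0, -1.4, -0.3]
grip_width: 0.439
grip_force: 0.0
```

>>> step_arm(
  commands=[
    {"travel":[0,0,-0.04],"turn":[0,0,0]},
    {"travel":[0,0,-0.08],"turn":[0,0,0]},
    {"travel":[0.05,0,-0.12],"turn":[0,0,0]},
    {"travel":[0.1,0,-0.12],"turn":[0,0,0]},
    {"travel":[0.14,0,-0.12],"turn":[0,0,0]},
  ],
)

```text
time: 5.55
position: [0.4607, 0.1403, 0.2435]
tool_rot: [0.195, 3.134, 0.001]
ft_force: [-0.7, -0.8, 0.9]
grip_width: 0.693
grip_force: 0.0
```

```bash
python3 -c "
from h import *
to([.46,.1,.2],10)
a=shot('scene','s3',(305,170,385,260),5)
b=shot('top','t3',(215,165,335,245),5)
a=cv2.imread('pics/s3.png');b=cv2.imread('pics/t3.png')
b=cv2.resize(b,(400,267));a=cv2.resize(a,(400,450))[:330]
cv2.imwrite('pics/c3.png',np.vstack([b,a]))"
```

```text
t 5.55 pos [0.4607 0.1403 0.2435] yaw 82.9 j [-0.52 -0.05  0.16  1.85  0.01  1.34  1.09] F [-0.7 -0.8  0.9] T [ 0.09  0.05 -0.  ] g 0.693 0.0
travel [-0.0042 -0.0401  0.0435] turn [ 0.1  0.  72.9]
```

View pics/c3.png

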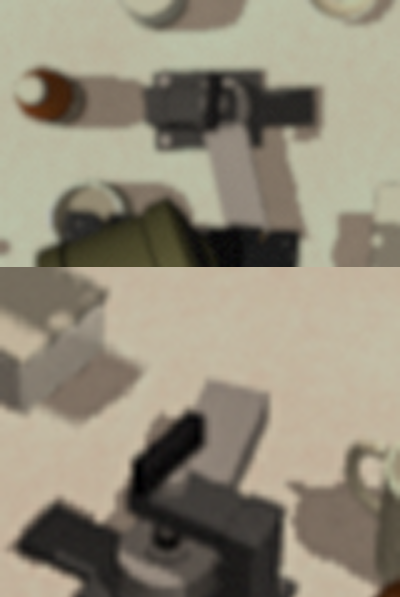

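The wing bar now points along world x, at top crop (215,97), a turn of about 72°. The holster tube hasn't moved. Next I grip the tube.

```bash
python3 -c "
from h import *
print(ray('top',279.5,194.1,.138))
to([.4709,.1031,.12],100.6)"
```

```text
[0.59961973 0.12362454 0.138     ]
t 5.65 pos [0.4555 0.1414 0.2418] yaw 83.2 j [-0.52 -0.05  0.16  1.86  0.01  1.34  1.09] F [0.4 0.9 0. ] T [ 0.01 -0.02 -0.01] g 0.695 0.0
travel [-0.0204 -0.0362  0.1217] turn [  0.   -0.3 -17.4]
```

>>> step_arm(
  commands=[
    {"travel":[-0.02,-0.036,0.03],"turn":[0,0,-8]},
    {"travel":[-0.02,-0.036,0.07],"turn":[0,0,-17]},
    {"travel":[-0.02,-0.036,0.12],"turn":[0,0,-17]},
    {"travel":[-0.02,-0.036,0.12],"turn":[0,0,-17]},
  ],
  gripper=1,
)

```text
time: 6.05
position: [0.4721, 0.1002, 0.1161]
tool_rot: [0.271, -3.117, 0.006]
ft_force: [-1.7, -0.3, -1.3]
grip_width: 0.955
grip_force: 0.0
```

```bash
python3 -c "
from h import *
to([.4709,.1031,.037],100.6)"
```

```text
t 6.05 pos [0.4721 0.1002 0.1161] yaw 99.9 j [-0.47  0.07  0.22  2.   -0.02  1.09  1.49] F [-1.7 -0.3 -1.3] T [0.02 0.06 0.02] g 0.955 0.0
travel [-0.0004  0.0033  0.0791] turn [-0.1 -0.8 -0.7]
```

>>> step_arm(
  commands=[
    {"travel":[0,0.001,0.04],"turn":[0,0,0]},
    {"travel":[0,0.001,0.078],"turn":[0,0,0]},
    {"travel":[0,0.001,0.078],"turn":[0,0,0]},
  ],
)

```text
time: 6.35
position: [0.4743, 0.1026, 0.0418]
tool_rot: [0.273, -3.122, 0.003]
ft_force: [-1.3, -0.3, 0.3]
grip_width: 1.002
grip_force: 0.0
```

>>> step_arm(
  commands=[
    {"travel":[0,0,0],"turn":[0,0,0]},
    {"travel":[0,0,0],"turn":[0,0,0]},
    {"travel":[0,0,0],"turn":[0,0,0]},
    {"travel":[0,0,0],"turn":[0,0,0]},
  ],
  gripper=0.3,
  force=12,
)

```text
time: 6.75
position: [0.4783, 0.1039, 0.0462]
tool_rot: [-0.275, 3.127, 0.001]
ft_force: [-0.9, 0.9, 0.5]
grip_width: 0.722
grip_force: 0.0
```

```bash
python3 -c "
from h import *
to([.4709,.1031,.037],100.6)"
```

```text
t 6.75 pos [0.4783 0.1039 0.0462] yaw 100.1 j [-0.47  0.17  0.21  2.06 -0.04  0.92  1.52] F [-0.9  0.9  0.5] T [-0.01  0.04 -0.02] g 0.722 0.0
travel [0.0074 0.0005 0.0092] turn [ 0.   0.2 -0.5]
```

>>> step_arm(
  commands=[
    {"travel":[0.007,0,0.008],"turn":[0,0,0]},
    {"travel":[0.007,0,0.008],"turn":[0,0,0]},
  ],
  gripper=0.75,
)

```text
time: 6.95
position: [0.4683, 0.1019, 0.0355]
tool_rot: [0.276, -3.127, 0.001]
ft_force: [-0.0, -0.8, 0.2]
grip_width: 0.743
grip_force: 0.0
```

```bash
python3 -c "
from h import *
to([.4709,.1031,.037],100.6)"
```

```text
t 6.95 pos [0.4683 0.1019 0.0355] yaw 100.1 j [-0.47  0.17  0.21  2.08 -0.05  0.9   1.52] F [-0.  -0.8  0.2] T [-0.03  0.03 -0.02] g 0.743 0.0
travel [-0.0028  0.0007 -0.0015] turn [-0.  -0.2 -0.5]
```

>>> step_arm(
  commands=[
    {"travel":[0,0,0],"turn":[0,0,0]},
    {"travel":[0,0,0],"turn":[0,0,0]},
    {"travel":[0,0,0],"turn":[0,0,0]},
    {"travel":[0,0,0],"turn":[0,0,0]},
    {"travel":[0,0,0],"turn":[0,0,0]},
  ],
  gripper=0.3,
  force=12,
)

```text
time: 7.45
position: [0.4703, 0.1024, 0.0366]
tool_rot: [-0.276, 3.129, -0.0]
ft_force: [0.1, -0.3, 0.6]
grip_width: 0.495
grip_force: 12.0
```

```bash
python3 -c "
from h import *
to([.4709,.1031,.037],100.6)"
```

```text
t 7.45 pos [0.4703 0.1024 0.0366] yaw 100.1 j [-0.47  0.17  0.21  2.08 -0.04  0.9   1.52] F [ 0.1 -0.3  0.6] T [0.07 0.   0.06] g 0.495 12.0
travel [-0.0007  0.0006 -0.0004] turn [-0.   0.  -0.5]
```

>>> step_arm(
  commands=[
    {"travel":[-0.001,-0.016,0],"turn":[0,0,-7]},
    {"travel":[-0.0039,-0.0317,0],"turn":[0,0,-14]},
    {"travel":[-0.0087,-0.0469,0],"turn":[0,0,-21]},
    {"travel":[-0.0153,-0.0615,0],"turn":[0,0,-28]},
    {"travel":[-0.0237,-0.0751,0],"turn":[0,0,-35]},
  ],
)

```text
time: 7.95
position: [0.5065, 0.0329, 0.0366]
tool_rot: [1.212, -2.898, -0.002]
ft_force: [0.4, 2.7, -0.0]
grip_width: 0.488
grip_force: 12.0
```

```bash
python3 -c "
from h import *
a=np.radians(45.5);to([.5987-.1307*np.cos(a),.127-.1307*np.sin(a),.037],135.5)"
```

```text
t 7.95 pos [0.5065 0.0329 0.0366] yaw 135.4 j [-0.3   0.22  0.21  2.02 -0.06  0.91  2.3 ] F [ 0.4  2.7 -0. ] T [ 0.72 -0.03  0.08] g 0.488 12.0
travel [-0.001   0.0002 -0.0004] turn [ 0.1  0.  -0.1]
```

>>> step_arm(
  commands=[
    {"travel":[0,0,0],"turn":[0,0,0]},
    {"travel":[0,0,0],"turn":[0,0,0]},
    {"travel":[0,0,0],"turn":[0,0,0]},
    {"travel":[0,0,-0.04],"turn":[0,0,0]},
    {"travel":[0,0,-0.08],"turn":[0,0,0]},
  ],
  gripper=0.85,
)

```text
time: 8.45
position: [0.5048, 0.0331, 0.1162]
tool_rot: [1.202, -2.899, -0.001]
ft_force: [1.3, 0.4, 0.6]
grip_width: 0.816
grip_force: 0.0
```

>>> step_arm(
  commands=[
    {"travel":[0,0,0],"turn":[0,0,8]},
    {"travel":[0,0,0],"turn":[0,0,16]},
    {"travel":[0,0,0],"turn":[0,0,24]},
    {"travel":[0,0,0],"turn":[0,0,32]},
    {"travel":[0,0,0],"turn":[0,0,40]},
  ],
)

```text
time: 8.95
position: [0.506, 0.0333, 0.1164]
tool_rot: [0.129, -3.139, -0.0]
ft_force: [0.1, -0.1, 0.7]
grip_width: 0.85
grip_force: 0.0
```

>>> step_arm(
  commands=[
    {"travel":[0,0,0],"turn":[0,0,8]},
    {"travel":[0,0,0],"turn":[0,0,16]},
    {"travel":[0,0,0],"turn":[0,0,24]},
    {"travel":[0,0,0],"turn":[0,0,32]},
    {"travel":[0,0,0],"turn":[0,0,40]},
  ],
)

```text
time: 9.45
position: [0.506, 0.0333, 0.1164]
tool_rot: [-0.952, -2.993, -0.0]
ft_force: [-0.7, 0.0, 0.1]
grip_width: 0.847
grip_force: 0.0
```

>>> step_arm(
  commands=[
    {"travel":[0,0,0],"turn":[0,0,8]},
    {"travel":[0,0,0],"turn":[0,0,16]},
    {"travel":[0,0,0],"turn":[0,0,24]},
    {"travel":[0,0,0],"turn":[0,0,32]},
    {"travel":[0,0,0],"turn":[0,0,40]},
  ],
)

```text
time: 9.95
position: [0.506, 0.0334, 0.1164]
tool_rot: [-1.918, -2.487, 0.0]
ft_force: [0.2, 0.6, -0.9]
grip_width: 0.852
grip_force: 0.0
```

>>> step_arm(
  commands=[
    {"travel":[0,0,0],"turn":[0,0,8]},
    {"travel":[0,0,0],"turn":[0,0,16]},
    {"travel":[0,0,0],"turn":[0,0,24]},
    {"travel":[0,0,0],"turn":[0,0,32]},
    {"travel":[0,0,0],"turn":[0,0,40]},
  ],
)

```text
time: 10.45
position: [0.506, 0.0334, 0.1164]
tool_rot: [-2.653, -1.681, 0.0]
ft_force: [0.2, -0.3, -0.3]
grip_width: 0.851
grip_force: 0.0
```

```bash
python3 -c "
from h import *
a=np.radians(45.5);to([.5987-.1307*np.cos(a),.127-.1307*np.sin(a),.037],135.5)"
```

```text
t 10.45 pos [0.506  0.0334 0.1164] yaw -25.3 j [-0.48  0.11  0.39  1.96 -0.05  1.08 -0.51] F [ 0.2 -0.3 -0.3] T [-0.04  0.06 -0.  ] g 0.851 0.0
travel [0.0008 0.0008 0.0794] turn [-0.  -0.  19.2]
```

Now finish the turn, descend and regrip.

>>> step_arm(
  commands=[
    {"travel":[0,0,0],"turn":[0,0,8]},
    {"travel":[0,0,0],"turn":[0,0,16]},
    {"travel":[0,0,0.02],"turn":[0,0,19]},
    {"travel":[0,0,0.05],"turn":[0,0,19]},
    {"travel":[0,0,0.079],"turn":[0,0,19]},
  ],
)

```text
time: 10.95
position: [0.5065, 0.0336, 0.037]
tool_rot: [-2.891, -1.229, -0.002]
ft_force: [0.3, 0.9, -0.2]
grip_width: 0.852
grip_force: 0.0
```

>>> step_arm(
  commands=[
    {"travel":[0,0,0],"turn":[0,0,0]},
    {"travel":[0,0,0],"turn":[0,0,0]},
    {"travel":[0,0,0],"turn":[0,0,0]},
    {"travel":[0,0,0],"turn":[0,0,0]},
    {"travel":[0,0,0],"turn":[0,0,0]},
  ],
)

```text
time: 11.45
position: [0.5075, 0.0327, 0.0387]
tool_rot: [2.891, 1.229, 0.004]
ft_force: [1.1, -0.6, 0.1]
grip_width: 0.848
grip_force: 0.0
```

```bash
python3 -c "
from h import *
a=np.radians(45.5);to([.5987-.1307*np.cos(a),.127-.1307*np.sin(a),.037],135.5)"
```

```text
t 11.45 pos [0.5075 0.0327 0.0387] yaw -43.9 j [-0.48  0.22  0.4   2.02 -0.11  0.91 -0.79] F [ 1.1 -0.6  0.1] T [-0.12  0.1  -0.02] g 0.848 0.0
travel [ 0.0004 -0.001   0.0017] turn [ 0.1 -0.1  0.6]
```

>>> step_arm(
  commands=[
    {"travel":[0,0,0],"turn":[0,0,0]},
    {"travel":[0,0,0],"turn":[0,0,0]},
    {"travel":[0,0,0],"turn":[0,0,0]},
    {"travel":[0,0,0],"turn":[0,0,0]},
    {"travel":[0,0,0],"turn":[0,0,0]},
  ],
  gripper=0.3,
)

```text
time: 11.95
position: [0.5067, 0.0323, 0.0375]
tool_rot: [2.891, 1.229, -0.0]
ft_force: [-0.1, -0.4, 1.3]
grip_width: 0.492
grip_force: 12.0
```

```bash
python3 -c "
from h import *
a=np.radians(88.7);to([.5987-.1307*np.cos(a),.127-.1307*np.sin(a),.037],178.7)"
```

```text
t 11.95 pos [0.5067 0.0323 0.0375] yaw -43.9 j [-0.48  0.23  0.4   2.02 -0.11  0.91 -0.79] F [-0.1 -0.4  1.3] T [-0.18  0.1  -0.03] g 0.492 12.0
travel [0.0359 0.089  0.0005] turn [  0.    0.  -42.6]
```

>>> step_arm(
  commands=[
    {"travel":[0.0014,0.0194,0],"turn":[0,0,-8.5]},
    {"travel":[0.0057,0.0383,0],"turn":[0,0,-17]},
    {"travel":[0.0128,0.0564,0],"turn":[0,0,-25.5]},
    {"travel":[0.0224,0.0733,0],"turn":[0,0,-34]},
    {"travel":[0.035,0.0887,0],"turn":[0,0,-42.5]},
  ],
)

```text
time: 12.45
position: [0.5942, -0.0045, 0.0373]
tool_rot: [-2.242, -2.198, 0.004]
ft_force: [-4.0, -0.7, 6.2]
grip_width: 0.494
grip_force: 12.0
```

>>> step_arm(
  commands=[
    {"travel":[0,0,0],"turn":[0,0,0]},
    {"travel":[0,0,0],"turn":[0,0,0]},
  ],
)

```text
time: 12.65
position: [0.595, -0.0043, 0.0374]
tool_rot: [2.253, 2.188, 0.001]
ft_force: [1.2, -0.9, -1.1]
grip_width: 0.495
grip_force: 12.0
```

```bash
python3 -c "
from h import *
a=np.radians(88.7);to([.5987-.1307*np.cos(a),.127-.1307*np.sin(a),.037],178.7)"
```

```text
t 12.65 pos [ 0.595  -0.0043  0.0374] yaw -1.7 j [-0.29  0.39  0.3   1.81 -0.14  0.96  0.04] F [ 1.2 -0.9 -1.1] T [-0.23 -0.26 -0.23] g 0.495 12.0
travel [0.0007 0.0007 0.0004] turn [ 0.1  0.  -0.4]
```

>>> step_arm(
  commands=[
    {"travel":[0,0,0],"turn":[0,0,0]},
    {"travel":[0,0,0],"turn":[0,0,0]},
    {"travel":[0,0,0],"turn":[0,0,0]},
    {"travel":[0,0,-0.045],"turn":[0,0,0]},
    {"travel":[0,0,-0.09],"turn":[0,0,0]},
  ],
  gripper=0.85,
)

```text
time: 13.15
position: [0.593, -0.0034, 0.127]
tool_rot: [-2.247, -2.192, 0.005]
ft_force: [1.3, -0.1, 0.6]
grip_width: 0.824
grip_force: 0.0
```

>>> step_arm(
  commands=[
    {"travel":[-0.01,0,-0.05],"turn":[0,0,0]},
    {"travel":[-0.05,0,-0.08],"turn":[0,0,0]},
    {"travel":[-0.1,0.0,-0.08],"turn":[0,0,0]},
    {"travel":[-0.15,0.0,-0.08],"turn":[0,0,0]},
  ],
)

```text
time: 13.55
position: [0.5916, -0.1538, 0.2096]
tool_rot: [2.245, 2.194, 0.005]
ft_force: [1.2, 0.9, -0.2]
grip_width: 0.849
grip_force: 0.0
```

```bash
python3 -c "
from h import *
to([.5987,.127,.122],73)
a=shot('scene','s4',(295,180,375,260),5)
b=shot('top','t4',(215,165,335,245),6)
a=cv2.imread('pics/s4.png');b=cv2.imread('pics/t4.png')
b=cv2.resize(b,(540,360));a=cv2.resize(a,(240,240));a=cv2.copyMakeBorder(a,0,0,0,300,cv2.BORDER_CONSTANT)
cv2.imwrite('pics/c4.png',np.vstack([b,a]))"
```

```text
t 13.55 pos [ 0.5916 -0.1538  0.2096] yaw -1.3 j [-0.14  0.26  0.41  1.61 -0.11  1.29  0.27] F [ 1.2  0.9 -0.2] T [-0.12  0.04  0.01] g 0.849 0.0
travel [0.2808 0.0003 0.0877] turn [  0.2   0.1 -74.3]
```

View pics/c4.png

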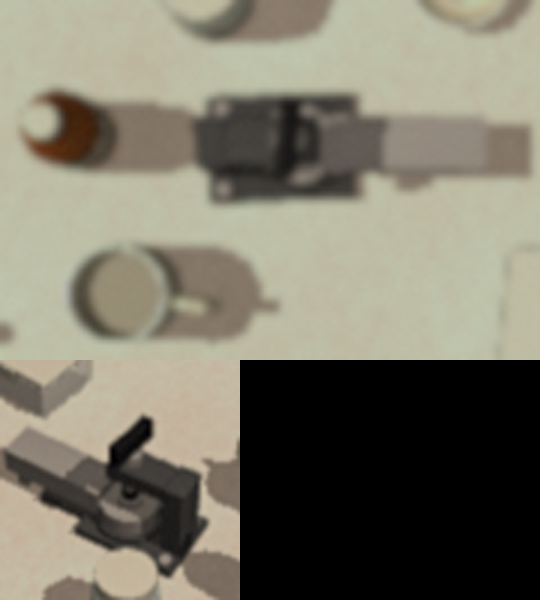

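The top crop shows the tube at (385–487, 119–167) running parallel to the clamp's foot plate (y 97–197), so it is in line. The knob bar runs from (285,178) to (295,100). Now to tighten.

>>> step_arm(
  commands=[
    {"travel":[0.05,0,0],"turn":[0,0,-8]},
    {"travel":[0.1,0,0],"turn":[0,0,-16]},
    {"travel":[0.15,0,0],"turn":[0,0,-24]},
    {"travel":[0.2,0,0],"turn":[0,0,-32]},
    {"travel":[0.24,0,0],"turn":[0,0,-40]},
  ],
)

```text
time: 14.15
position: [0.596, 0.091, 0.2075]
tool_rot: [-1.351, -2.835, -0.002]
ft_force: [0.7, 0.6, 0.5]
grip_width: 0.849
grip_force: 0.0
```

```bash
python3 -c "
from h import *
to([.5987,.127,.122],83)"
```

```text
t 14.15 pos [0.596  0.091  0.2075] yaw 39.0 j [-0.36  0.24  0.19  1.62 -0.05  1.29  0.52] F [0.7 0.6 0.5] T [-0.03 -0.    0.05] g 0.849 0.0
travel [0.0262 0.0247 0.0856] turn [  0.1  -0.1 -44. ]
```

>>> step_arm(
  commands=[
    {"travel":[0.026,0.025,0],"turn":[0,0,-8]},
    {"travel":[0.026,0.025,0],"turn":[0,0,-16]},
    {"travel":[0.026,0.025,0],"turn":[0,0,-24]},
    {"travel":[0.026,0.025,0],"turn":[0,0,-32]},
    {"travel":[0.026,0.025,0],"turn":[0,0,-40]},
  ],
)

```text
time: 14.65
position: [0.5997, 0.1232, 0.2073]
tool_rot: [-0.304, -3.126, 0.0]
ft_force: [-0.2, -0.4, 0.6]
grip_width: 0.852
grip_force: 0.0
```

```bash
python3 -c "
from h import *
to([.5987,.127,.122],82)"
```

```text
t 14.65 pos [0.5997 0.1232 0.2073] yaw 78.9 j [-0.33  0.25  0.1   1.59 -0.03  1.29  1.15] F [-0.2 -0.4  0.6] T [-0.07  0.03  0.03] g 0.852 0.0
travel [0.0017 0.0036 0.0853] turn [-0.  -0.  -3.1]
```

>>> step_arm(
  commands=[
    {"travel":[0.001,0.003,0.04],"turn":[0,0,-4]},
    {"travel":[0.001,0.003,0.06],"turn":[0,0,-4]},
    {"travel":[0.001,0.003,0.084],"turn":[0,0,-4]},
    {"travel":[0.001,0.003,0.084],"turn":[0,0,-4]},
    {"travel":[0.001,0.003,0.084],"turn":[0,0,-4]},
  ],
  gripper=0.6,
)

```text
time: 15.15
position: [0.5996, 0.126, 0.1237]
tool_rot: [-0.204, -3.134, 0.0]
ft_force: [-0.6, 0.4, -0.1]
grip_width: 0.61
grip_force: 0.0
```

>>> step_arm(
  commands=[
    {"travel":[0,0,0],"turn":[0,0,0]},
    {"travel":[0,0,0],"turn":[0,0,0]},
    {"travel":[0,0,0],"turn":[0,0,0]},
    {"travel":[0,0,0],"turn":[0,0,0]},
    {"travel":[0,0,0],"turn":[0,0,0]},
  ],
  gripper=0,
  force=25,
)

```text
time: 15.65
position: [0.6005, 0.1276, 0.1242]
tool_rot: [0.202, 3.133, 0.004]
ft_force: [1.0, 3.2, 0.7]
grip_width: 0.248
grip_force: 25.0
```

>>> step_arm(
  commands=[
    {"travel":[0,0,0],"turn":[0,0,0]},
    {"travel":[0,0,0],"turn":[0,0,0]},
  ],
)

```text
time: 15.85
position: [0.6005, 0.1275, 0.1242]
tool_rot: [0.202, 3.134, 0.004]
ft_force: [1.1, 5.2, 2.3]
grip_width: 0.243
grip_force: 25.0
```

```bash
python3 -c "
from h import *
to([.5987,.127,.122],82)"
```

```text
t 15.85 pos [0.6005 0.1275 0.1242] yaw 82.6 j [-0.32  0.32  0.09  1.69 -0.03  1.14  1.21] F [1.1 5.2 2.3] T [ 1.19 -0.23 -0.04] g 0.243 25.0
travel [ 0.0017 -0.0008  0.0021] turn [0.1 0.1 0.6]
```

>>> step_arm(
  commands=[
    {"travel":[0,0,0],"turn":[0,0,7]},
    {"travel":[0,0,0],"turn":[0,0,14]},
    {"travel":[0,0,0],"turn":[0,0,21]},
    {"travel":[0,0,0],"turn":[0,0,28]},
    {"travel":[0,0,0],"turn":[0,0,35]},
  ],
)

```text
time: 16.35
position: [0.6001, 0.1265, 0.1241]
tool_rot: [1.143, 2.926, 0.001]
ft_force: [-1.6, 2.4, 3.7]
grip_width: 0.246
grip_force: 25.0
```

>>> step_arm(
  commands=[
    {"travel":[0,0,0],"turn":[0,0,7]},
    {"travel":[0,0,0],"turn":[0,0,14]},
    {"travel":[0,0,0],"turn":[0,0,21]},
    {"travel":[0,0,0],"turn":[0,0,28]},
    {"travel":[0,0,0],"turn":[0,0,35]},
  ],
)

```text
time: 16.85
position: [0.5992, 0.1259, 0.1241]
tool_rot: [-1.969, -2.446, 0.002]
ft_force: [-3.0, 2.1, 4.9]
grip_width: 0.238
grip_force: 25.0
```

```bash
python3 -c "
from h import *
to([.5987,.127,.122],7)"
```

```text
t 16.85 pos [0.5992 0.1259 0.1241] yaw 12.3 j [-0.47  0.32  0.26  1.69 -0.09  1.14  0.03] F [-3.   2.1  4.9] T [0.42 0.74 0.13] g 0.238 25.0
travel [ 0.0012 -0.0003  0.0021] turn [-0.1 -0.   5.3]
```

>>> step_arm(
  commands=[
    {"travel":[0,0,0],"turn":[0,0,4]},
    {"travel":[0,0,0],"turn":[0,0,7]},
    {"travel":[0,0,0],"turn":[0,0,7]},
  ],
)

```text
time: 17.15
position: [0.599, 0.1259, 0.1241]
tool_rot: [-2.111, -2.325, 0.003]
ft_force: [-3.6, 1.4, 5.3]
grip_width: 0.244
grip_force: 25.0
```

```bash
python3 -c "
from h import *
to([.5987,.127,.122],7)"
```

```text
t 17.15 pos [0.599  0.1259 0.1241] yaw 5.5 j [-0.48  0.32  0.28  1.69 -0.1   1.14 -0.08] F [-3.6  1.4  5.3] T [0.37 0.8  0.11] g 0.244 25.0
travel [ 0.0011 -0.0001  0.0021] turn [-0.1 -0.  -1.5]
```

>>> step_arm(
  commands=[
    {"travel":[0,0,0],"turn":[0,0,4]},
    {"travel":[0,0,0],"turn":[0,0,4]},
  ],
)

```text
time: 17.35
position: [0.5988, 0.1259, 0.124]
tool_rot: [-2.191, -2.249, 0.003]
ft_force: [-3.3, 1.9, 4.8]
grip_width: 0.245
grip_force: 25.0
```

```bash
python3 -c "
from h import *
to([.5987,.127,.122],7)"
```

```text
t 17.35 pos [0.5988 0.1259 0.124 ] yaw 1.5 j [-0.49  0.32  0.29  1.69 -0.1   1.14 -0.15] F [-3.3  1.9  4.8] T [0.32 0.92 0.02] g 0.245 25.0
travel [ 0.0011 -0.0001  0.002 ] turn [-0.1 -0.  -5.5]
```

>>> step_arm(
  commands=[
    {"travel":[0,0,0],"turn":[0,0,0]},
    {"travel":[0,0,0],"turn":[0,0,0]},
    {"travel":[0,0,0],"turn":[0,0,0]},
    {"travel":[0,0,-0.04],"turn":[0,0,0]},
    {"travel":[0,0,-0.08],"turn":[0,0,0]},
  ],
  gripper=0.75,
)

```text
time: 17.85
position: [0.5989, 0.1247, 0.2026]
tool_rot: [-2.191, -2.25, 0.007]
ft_force: [0.8, 0.7, 0.1]
grip_width: 0.612
grip_force: 0.0
```

```bash
python3 -c "
from h import *
print(ray('top',215+(572)/3.6,175+(120)/3.6,.016), ray('top',427.5,253,.05), ray('top',412,197,.03), ray('top',425,254,.15))
to([.48,-.293,.2],143)"
```

```text
[ 0.54848613 -0.20044981  0.016     ] [ 0.38812551 -0.37437255  0.05      ] [ 0.58420423 -0.33421109  0.03      ] [ 0.39484898 -0.33469131  0.15      ]
t 17.85 pos [0.5989 0.1247 0.2026] yaw 1.5 j [-0.5   0.26  0.3   1.61 -0.08  1.29 -0.16] F [0.8 0.7 0.1] T [-0.09 -0.02 -0.05] g 0.612 0.0
travel [-0.4144 -0.13    0.004 ] turn [-0.2  0.2 38.5]
```

```bash
python3 - <<'E'
from h import *
for cam,name,roi in (('top','t0',(365,200,422,244)),('scene','s0',(245,152,275,196))):
    im=cv2.imread(f'pics/{name}_raw.png').astype(int);x0,y0,x1,y1=roi;c=im[y0:y1,x0:x1]
    bg=np.median(c.reshape(-1,3),0);m=(np.abs(c-bg).sum(2)>60).astype(np.uint8)
    n,l,st,_=cv2.connectedComponentsWithStats(m);
    for k in np.argsort(-st[1:,4])[:2]+1:
        v,u=np.nonzero(l==k)
        W=np.array([ray(cam,a+x0,b+y0,.012)[:2] for a,b in zip(u,v)])
        r=cv2.minAreaRect((W*1000).astype(np.float32));w=W-W.mean(0);d=np.linalg.svd(w)[2][0];d*=np.sign(d[0]);s=w@d;n_=w@np.array([-d[1],d[0]])
        print(cam,len(u),'rect',np.round(r,1) if 0 else r,'yaw',np.degrees(np.arctan2(d[1],d[0])),'ends',W.mean(0)+d*s.min(),W.mean(0)+d*s.max(),'mean',W.mean(0),n_.min(),n_.max())
E
```

```text
top 534 rect ((495.7436218261719, -268.87628173828125), (208.0920867919922, 40.340797424316406), 52.73406982421875) yaw 53.501522461584265 ends [ 0.43411153 -0.35266867] [ 0.55784104 -0.18544854] mean [ 0.49758725 -0.26688139] -0.019792122798499942 0.0206897714717
top 144 rect ((556.789794921875, -331.11981201171875), (78.95387268066406, 35.758731842041016), 88.38420867919922) yaw 78.53614760169984 ends [ 0.54931668 -0.37138085] [ 0.5657923  -0.29013826] mean [ 0.55618565 -0.3375094 ] -0.02308378913778268 0.015294490800373692
scene 366 rect ((507.0937194824219, -260.51416015625), (208.53335571289062, 41.12937927246094), 52.76602554321289) yaw 52.59784947108299 ends [ 0.44330949 -0.34302542] [ 0.56998285 -0.17735643] mean [ 0.51029698 -0.25541624] -0.021176396774340186 0.020000692646537265
scene 45 rect ((419.1578063964844, -349.97796630859375), (18.766857147216797, 55.3177604675293), 30.995885848999023) yaw -62.56045543174097 ends [ 0.40452747 -0.32668589] [ 0.43014917 -0.37603177] mean [ 0.41634877 -0.349453  ] -0.008781829530503441 0.011961350305638453
```

>>> step_arm(
  commands=[
    {"travel":[-0.045,-0.014,0],"turn":[0,0,0]},
    {"travel":[-0.09,-0.028,0],"turn":[0,0,0]},
    {"travel":[-0.135,-0.042,0],"turn":[0,0,0]},
    {"travel":[-0.18,-0.056,0],"turn":[0,0,0]},
    {"travel":[-0.216,-0.068,0],"turn":[0,0,0]},
  ],
  gripper=0.75,
)

```text
time: 18.35
position: [0.5366, -0.0959, 0.2034]
tool_rot: [2.194, 2.248, -0.002]
ft_force: [0.5, 0.1, 0.4]
grip_width: 0.751
grip_force: 0.0
```

>>> step_arm(
  commands=[
    {"travel":[-0.045,-0.014,0],"turn":[0,0,8]},
    {"travel":[-0.09,-0.028,0],"turn":[0,0,16]},
    {"travel":[-0.135,-0.042,0],"turn":[0,0,24]},
    {"travel":[-0.18,-0.056,0],"turn":[0,0,32]},
    {"travel":[-0.2,-0.063,0],"turn":[0,0,39]},
  ],
)

```text
time: 18.85
position: [0.4772, -0.2996, 0.2037]
tool_rot: [2.823, 1.372, -0.003]
ft_force: [0.0, -0.2, -0.4]
grip_width: 0.749
grip_force: 0.0
```

```bash
python3 -c "
from h import *
to([.479,-.295,.1],142.8)
from numpy import *
"
```

```text
t 18.85 pos [ 0.4772 -0.2996  0.2037] yaw -38.2 j [-0.07  0.17  0.65  1.74 -0.11  1.27 -0.06] F [ 0.  -0.2 -0.4] T [-0.11  0.11 -0.04] g 0.749 0.0
travel [ 0.005  -0.0016  0.1037] turn [ 0.1  0.2 -1. ]
```

>>> step_arm(
  commands=[
    {"travel":[0.005,-0.001,0.05],"turn":[0,0,-1]},
    {"travel":[0.005,-0.001,0.1],"turn":[0,0,-1]},
    {"travel":[0.005,-0.001,0.15],"turn":[0,0,-1]},
    {"travel":[0.005,-0.001,0.15],"turn":[0,0,-1]},
    {"travel":[0.005,-0.001,0.15],"turn":[0,0,-1]},
  ],
)

```text
time: 19.35
position: [0.4821, -0.2896, 0.0537]
tool_rot: [-2.805, -1.414, 0.003]
ft_force: [1.1, -0.4, 0.4]
grip_width: 0.75
grip_force: 0.0
```

```bash
python3 -c "
from h import *
to([.479,-.295,.018],142.8)
shot('scene','s5',(220,100,330,200),5)
"
```

```text
t 19.35 pos [ 0.4821 -0.2896  0.0537] yaw -36.5 j [-0.03  0.34  0.61  1.89 -0.23  0.99  0.04] F [ 1.1 -0.4  0.4] T [-0.1   0.04 -0.02] g 0.75 0.0
travel [-0.0061  0.0008  0.0357] turn [-0.1  0.1  0.7]
```

View pics/s5.png

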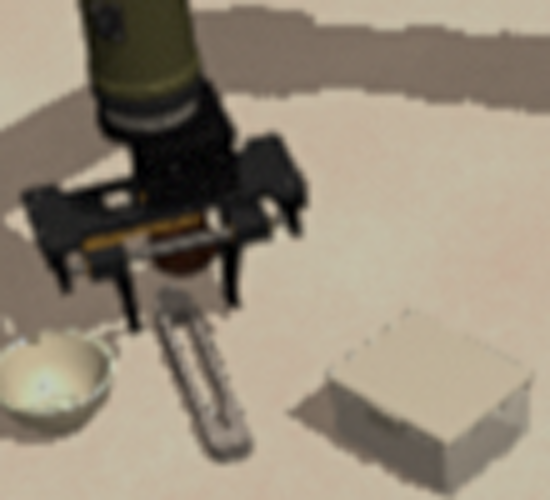

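The crop shows the fingertips at (135,325) and (235,305), straddling the tongs near the hinge end, and clear of the bowl at (50,375). Descending.

>>> step_arm(
  commands=[
    {"travel":[-0.005,0,0.02],"turn":[0,0,0.5]},
    {"travel":[-0.005,0,0.035],"turn":[0,0,0.5]},
    {"travel":[-0.005,0,0.035],"turn":[0,0,0.5]},
    {"travel":[-0.005,0,0.035],"turn":[0,0,0.5]},
  ],
)

```text
time: 19.8
position: [0.4805, -0.2933, 0.0197]
tool_rot: [2.81, 1.403, 0.002]
ft_force: [0.1, 0.4, 0.7]
grip_width: 0.749
grip_force: 0.0
```

```bash
python3 -c "
from h import *
to([.479,-.295,.018],142.8)
"
```

```text
t 19.8 pos [ 0.4805 -0.2933  0.0197] yaw -36.9 j [-0.    0.39  0.59  1.91 -0.27  0.92  0.07] F [0.1 0.4 0.7] T [-0.16  0.08 -0.01] g 0.749 0.0
travel [-0.0023 -0.0002  0.0017] turn [ 0.1 -0.   0.3]
```

>>> step_arm(
  commands=[
    {"travel":[0,0,0.002],"turn":[0,0,0]},
    {"travel":[0,0,0.002],"turn":[0,0,0]},
    {"travel":[0,0,0.002],"turn":[0,0,0]},
    {"travel":[0,0,0.002],"turn":[0,0,0]},
    {"travel":[0,0,0.002],"turn":[0,0,0]},
  ],
  gripper=0,
  force=35,
)

```text
time: 20.3
position: [0.4798, -0.2931, 0.0166]
tool_rot: [2.811, 1.403, 0.0]
ft_force: [-0.1, 0.2, -0.5]
grip_width: 0.383
grip_force: 0.0
```

>>> step_arm(
  commands=[
    {"travel":[0,0,0],"turn":[0,0,0]},
    {"travel":[0,0,0],"turn":[0,0,0]},
    {"travel":[0,0,0],"turn":[0,0,0]},
    {"travel":[0,0,0],"turn":[0,0,0]},
    {"travel":[0,0,0],"turn":[0,0,0]},
  ],
)

```text
time: 20.8
position: [0.4796, -0.2929, 0.0166]
tool_rot: [-2.81, -1.403, 0.0]
ft_force: [-0.5, 1.1, 1.9]
grip_width: 0.346
grip_force: 35.0
```

```bash
python3 -c "
from h import *
to([.479,-.295,.018],142.8)
"
```

```text
t 20.8 pos [ 0.4796 -0.2929  0.0166] yaw -36.9 j [-0.    0.39  0.59  1.91 -0.27  0.92  0.08] F [-0.5  1.1  1.9] T [0.09 0.44 0.04] g 0.346 35.0
travel [-0.002   0.0007 -0.0014] turn [-0.  -0.   0.3]
```

>>> step_arm(
  commands=[
    {"travel":[0,0,-0.02],"turn":[0,0,0]},
    {"travel":[0,0,-0.05],"turn":[0,0,0]},
    {"travel":[0,0,-0.08],"turn":[0,0,0]},
    {"travel":[0,0,-0.08],"turn":[0,0,0]},
  ],
)

```text
time: 21.2
position: [0.4823, -0.2948, 0.1003]
tool_rot: [2.806, 1.4, 0.008]
ft_force: [0.6, -0.6, -1.4]
grip_width: 0.337
grip_force: 35.0
```

```bash
python3 -c "
from h import *
to([.590,-.205,.1],-1.5)
"
```

```text
t 21.2 pos [ 0.4823 -0.2948  0.1003] yaw -36.9 j [-0.05  0.28  0.63  1.85 -0.19  1.06  0.01] F [ 0.6 -0.6 -1.4] T [-0.21  0.09 -0.03] g 0.337 35.0
travel [0.1365 0.032  0.0008] turn [  0.5   0.  -35.4]
```

>>> step_arm(
  commands=[
    {"travel":[0.027,0.006,0],"turn":[0,0,-7]},
    {"travel":[0.054,0.012,0],"turn":[0,0,-14]},
    {"travel":[0.081,0.018,0],"turn":[0,0,-21]},
    {"travel":[0.108,0.025,0],"turn":[0,0,-28]},
    {"travel":[0.136,0.032,0],"turn":[0,0,-35.4]},
  ],
)

```text
time: 21.7
position: [0.5871, -0.2027, 0.095]
tool_rot: [-2.245, -2.196, 0.001]
ft_force: [0.5, 0.3, -1.4]
grip_width: 0.344
grip_force: 35.0
```

```bash
python3 -c "
from h import *
to([.590,-.195,.0455],-1.5)
shot('top','t6',(260,165,400,265),5.5)
"
```

```text
t 21.7 pos [ 0.5871 -0.2027  0.095 ] yaw -1.2 j [-0.08  0.39  0.46  1.7  -0.19  1.1   0.41] F [ 0.5  0.3 -1.4] T [-0.17  0.03 -0.02] g 0.344 35.0
travel [0.0077 0.0028 0.0494] turn [-0.1 -0.   0.3]
```

View pics/t6.png

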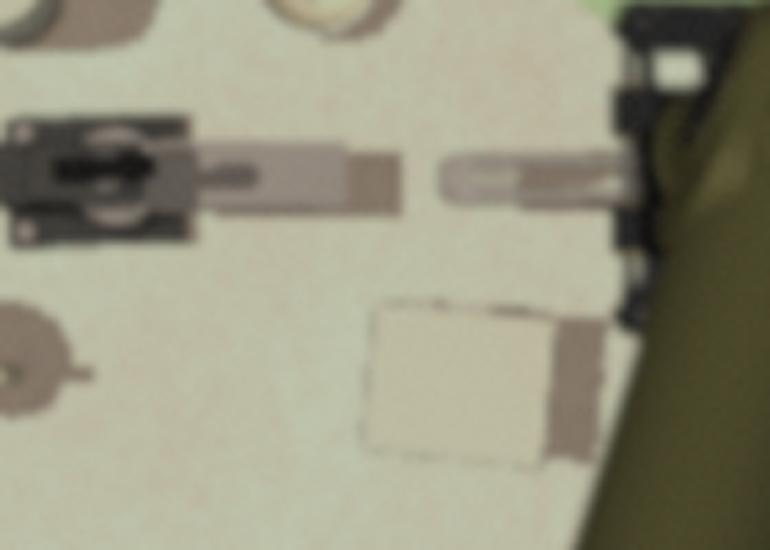

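The top crop shows the tube mouth centred at (345,176) and the tongs' heads facing it at (440,179), roughly in line. Working out the lateral numbers.

```bash
python3 -c "
from h import *
def P(x,y,z): return ray('top',260+(x+.5)/5.5-.5,165+(y+.5)/5.5-.5,z).round(4)
print('mouth',P(345,145,.052),P(345,209,.052)); print('tube hubward',P(200,142,.052),P(215,209,.052))
print('tongs tip',P(439,179,.089),'edges',P(460,154,.09),P(460,206,.09),P(600,152,.09),P(600,208,.09))
im=cv2.imread('pics/t6_raw.png')
for u in (305,310,315,320,345,350,355): print(u,im[186:210,u].sum(1)//3)
"
```

```text
mouth [ 0.6126 -0.0177  0.052 ] [ 0.5724 -0.0165  0.052 ]
tube hubward [0.617  0.0732 0.052 ] [0.5747 0.0649 0.052 ]
tongs tip [ 0.5874 -0.073   0.089 ] edges [ 0.6022 -0.0862  0.09  ] [ 0.5705 -0.0852  0.09  ] [ 0.6011 -0.1719  0.09  ] [ 0.5668 -0.1706  0.09  ]
305 [178 179 179 174 161 144 136 133 121 103  92  91 101 119 131 131 121 122
 148 170 179 179 179 179]
310 [180 180 180 176 163 148 139 137 137 137 137 135 137 137 135 131 121 122
 149 171 178 178 179 180]
315 [180 180 179 177 164 148 139 136 137 136 136 135 136 137 134 130 120 121
 149 171 178 179 179 179]
320 [178 179 179 176 164 147 137 137 136 136 136 134 133 134 135 131 125 128
 151 173 181 181 181 180]
345 [179 180 179 179 180 175 163 147 143 141 144 148 145 147 145 144 155 171
 179 179 180 182 182 182]
350 [176 177 178 180 177 174 158 143 136 136 142 147 145 141 139 140 155 173
 180 180 179 178 179 179]
355 [177 177 177 178 178 172 159 140 126 119 118 117 116 121 127 123 128 153
 175 181 181 179 178 178]
```

>>> step_arm(
  commands=[
    {"travel":[0,0.004,0.02],"turn":[0,0,0]},
    {"travel":[0,0.004,0.04],"turn":[0,0,0]},
    {"travel":[0,0.004,0.049],"turn":[0,0,0]},
    {"travel":[0,0.004,0.049],"turn":[0,0,0]},
    {"travel":[0,0.004,0.049],"turn":[0,0,0]},
  ],
)

```text
time: 22.25
position: [0.591, -0.204, 0.0475]
tool_rot: [2.251, 2.191, -0.0]
ft_force: [1.1, -0.1, -2.1]
grip_width: 0.343
grip_force: 35.0
```

>>> step_arm(
  commands=[
    {"travel":[0,0,0],"turn":[0,0,0]},
    {"travel":[0,0,0],"turn":[0,0,0]},
    {"travel":[0,0,0],"turn":[0,0,0]},
  ],
)

```text
time: 22.55
position: [0.5915, -0.2038, 0.0483]
tool_rot: [2.25, 2.191, 0.002]
ft_force: [0.5, -0.9, -1.1]
grip_width: 0.341
grip_force: 35.0
```

```bash
python3 - <<'E'
from h import *
to([.590,-.195,.0455],-1.5)
for i in range(2): shot('top','t7')
shot('scene','s7')
to([.590,-.195,.0455],-1.5)
im=cv2.imread('pics/t7_raw.png')
for u in (310,315,320,340,345,350,355): 
    c=im[184:212,u].sum(1)/3; b=np.percentile(c,90); k=np.nonzero(c<(b+138)/2)[0]; print(u,184+k[0],184+k[-1],c.astype(int))
s=cv2.imread('pics/s7_raw.png')[160:230,255:335]
cv2.imwrite('pics/s7c.png',cv2.resize(s,None,fx=8,fy=8,interpolation=cv2.INTER_CUBIC))
E
```

```text
t 22.55 pos [ 0.5915 -0.2038  0.0483] yaw -1.5 j [-0.07  0.45  0.44  1.73 -0.22  1.01  0.43] F [ 0.5 -0.9 -1.1] T [-0.2   0.05  0.05] g 0.341 35.0
travel [ 0.0088 -0.0017  0.0028] turn [ 0.1  0.  -0. ]
t 22.7 pos [ 0.5912 -0.2037  0.0479] yaw -1.5 j [-0.07  0.45  0.44  1.73 -0.22  1.01  0.43] F [-1.2  0.  -0.7] T [-0.1   0.03  0.03] g 0.337 35.0
travel [ 0.0086 -0.0014  0.0024] turn [ 0. -0. -0.]
310 191 204 [180 180 181 180 179 174 164 148 139 138 138 137 137 137 136 137 135 131
 119 123 150 173 179 178 180 180 180 179]
315 191 204 [180 180 180 180 180 176 164 149 140 137 137 136 136 136 136 135 133 130
 120 121 148 172 178 179 179 179 181 180]
320 191 204 [177 178 178 178 178 176 164 149 139 135 135 135 135 134 135 133 133 132
 125 128 150 173 180 181 182 181 180 180]
340 193 200 [180 181 180 179 179 179 180 176 164 148 139 138 141 139 135 135 143 161
 174 179 179 180 179 179 180 180 179 178]
345 192 201 [177 179 179 180 178 179 174 161 145 138 135 124 114 124 134 138 135 148
 170 178 179 178 180 182 181 181 181 182]
350 192 201 [178 178 176 177 179 179 175 159 141 136 132 118 111 122 131 133 131 149
 171 180 181 179 179 180 181 179 179 179]
355 192 201 [178 178 179 177 178 177 174 163 150 138 128 126 148 166 163 143 133 147
 171 179 179 181 180 179 179 180 179 180]
```

View pics/s7c.png

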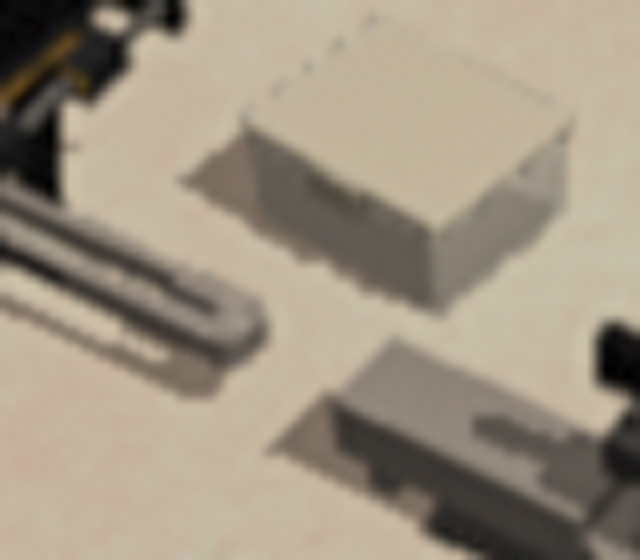

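The scene crop shows the tongs' heads at (250,335), pointing at the mouth edge at (335,400) and held level.

```bash
python3 -c "
from h import *
print('tube',ray('top',318,190.3,.052),ray('top',318,204.5,.022))
print('tongs',ray('top',348,191.1,.044),ray('top',348,201.5,.036))
# scene: mouth top corners and tongs tip
def S(x,y,z): return ray('scene',255+(x+.5)/8-.5,160+(y+.5)/8-.5,z).round(4)
print('mouth',S(330,398,.052),S(393,337,.052),'tip edges',S(262,318,.046),S(235,350,.046),S(225,290,.046))
s=cv2.imread('pics/s7_raw.png')[:,:,0].astype(int)
"
```

```text
tube [ 0.61531154 -0.00284778  0.052     ] [ 0.56750355 -0.0021836   0.022     ]
tongs [ 0.61026797 -0.10737421  0.044     ] [ 0.57443042 -0.10702476  0.036     ]
mouth [ 0.617  -0.0173  0.052 ] [ 0.5749 -0.0153  0.052 ] tip edges [ 0.5887 -0.0715  0.046 ] [ 0.6098 -0.0699  0.046 ] [ 0.5831 -0.0944  0.046 ]
```

>>> step_arm(
  commands=[
    {"travel":[0.01,0,0.0025],"turn":[0,0,0]},
    {"travel":[0.025,0,0.0025],"turn":[0,0,0]},
    {"travel":[0.04,0,0.0025],"turn":[0,0,0]},
    {"travel":[0.06,0,0.0025],"turn":[0,0,0]},
    {"travel":[0.08,0,0.0025],"turn":[0,0,0]},
  ],
)

```text
time: 23.2
position: [0.5932, -0.1211, 0.0449]
tool_rot: [-2.249, -2.193, -0.001]
ft_force: [0.8, -0.2, -1.4]
grip_width: 0.34
grip_force: 35.0
```

```bash
python3 -c "
from h import *
to([.594,-.043,.0455],-1.5)"
```

```text
t 23.2 pos [ 0.5932 -0.1211  0.0449] yaw -1.5 j [-0.19  0.41  0.42  1.78 -0.2   0.99  0.28] F [ 0.8 -0.2 -1.4] T [-0.08  0.01 -0.07] g 0.34 35.0
travel [ 0.0781 -0.0011 -0.0005] turn [-0. -0.  0.]
```

Tongs have entered with no contact force (about 27 mm in). Continuing.

>>> step_arm(
  commands=[
    {"travel":[0.015,0,0],"turn":[0,0,0]},
    {"travel":[0.03,0,0],"turn":[0,0,0]},
    {"travel":[0.045,0,0],"turn":[0,0,0]},
    {"travel":[0.06,0,0],"turn":[0,0,0]},
    {"travel":[0.066,0,0],"turn":[0,0,0]},
  ],
)

```text
time: 23.7
position: [0.5951, -0.0552, 0.045]
tool_rot: [-2.248, -2.194, -0.001]
ft_force: [-0.5, 0.3, -1.3]
grip_width: 0.338
grip_force: 35.0
```

```bash
python3 -c "
from h import *
to([.594,-.043,.0455],-1.5)"
```

```text
t 23.7 pos [ 0.5951 -0.0552  0.045 ] yaw -1.4 j [-0.29  0.39  0.4   1.8  -0.18  0.99  0.16] F [-0.5  0.3 -1.3] T [-0.15  0.01 -0.05] g 0.338 35.0
travel [ 0.0122 -0.0014 -0.0005] turn [ 0.  -0.1  0.1]
```

>>> step_arm(
  commands=[
    {"travel":[0.004,0,0],"turn":[0,0,0]},
    {"travel":[0.008,0,0],"turn":[0,0,0]},
    {"travel":[0.008,0,0],"turn":[0,0,0]},
  ],
)

```text
time: 24.0
position: [0.5951, -0.0497, 0.045]
tool_rot: [-2.251, -2.191, -0.0]
ft_force: [-0.8, -0.2, -1.4]
grip_width: 0.338
grip_force: 35.0
```

>>> step_arm(
  commands=[
    {"travel":[0.003,0,0],"turn":[0,0,0]},
    {"travel":[0.003,0,0],"turn":[0,0,0]},
  ],
)

```text
time: 24.2
position: [0.5953, -0.0468, 0.045]
tool_rot: [-2.251, -2.191, -0.0]
ft_force: [0.7, -0.3, -1.5]
grip_width: 0.34
grip_force: 35.0
```

>>> step_arm(
  commands=[
    {"travel":[0.003,0,0],"turn":[0,0,0]},
    {"travel":[0.003,0,0],"turn":[0,0,0]},
  ],
)

```text
time: 24.4
position: [0.5953, -0.0433, 0.045]
tool_rot: [-2.25, -2.192, -0.0]
ft_force: [-0.2, 0.4, -0.8]
grip_width: 0.343
grip_force: 35.0
```

```bash
python3 -c "
from h import *
to([.594,-.043,.0455],-1.5)"
```

```text
t 24.4 pos [ 0.5953 -0.0433  0.045 ] yaw -1.5 j [-0.3   0.39  0.4   1.8  -0.18  0.98  0.14] F [-0.2  0.4 -0.8] T [-0.12  0.07 -0.05] g 0.343 35.0
travel [ 0.0003 -0.0013 -0.0005] turn [-0. -0. -0.]
```

Still no contact with the closed end, so I keep going in 3 mm steps.

>>> step_arm(
  commands=[
    {"travel":[0.003,0,0],"turn":[0,0,0]},
    {"travel":[0.003,0,0],"turn":[0,0,0]},
  ],
)

```text
time: 24.6
position: [0.5954, -0.0401, 0.045]
tool_rot: [-2.25, -2.192, -0.001]
ft_force: [-0.3, 0.2, -0.4]
grip_width: 0.339
grip_force: 35.0
```

>>> step_arm(
  commands=[
    {"travel":[0.003,0,0],"turn":[0,0,0]},
    {"travel":[0.003,0,0],"turn":[0,0,0]},
  ],
)

```text
time: 24.8
position: [0.5954, -0.0392, 0.0451]
tool_rot: [2.251, 2.19, -0.002]
ft_force: [-0.5, -4.6, -0.7]
grip_width: 0.339
grip_force: 35.0
```

```bash
python3 -c "
from h import *
to([.594,-.043,.0455],-1.5)
shot('top','t8',(260,175,360,225),8)"
```

```text
t 24.8 pos [ 0.5954 -0.0392  0.0451] yaw -1.6 j [-0.31  0.39  0.4   1.8  -0.18  0.98  0.13] F [-0.5 -4.6 -0.7] T [-0.98  0.1  -0.01] g 0.339 35.0
travel [-0.0038 -0.0013 -0.0004] turn [ 0.   0.1 -0.1]
```

View pics/t8.png

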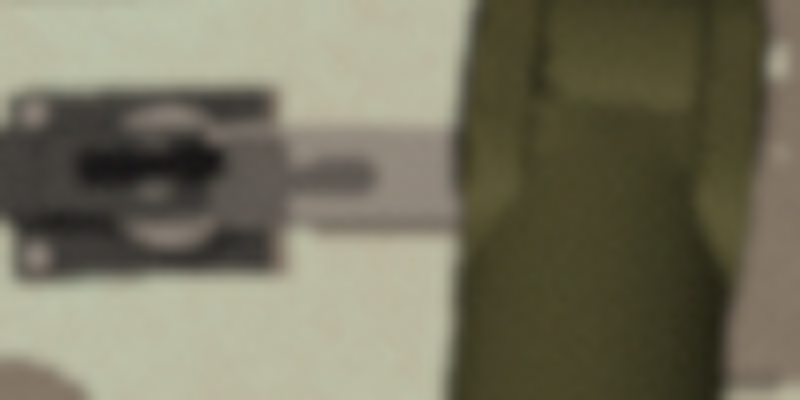

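The crop shows the holster tube still straight on the foot, at (300–460, 130–230), and the y-force shows the tip has reached the closed end. Lower onto the floor and release.

>>> step_arm(
  commands=[
    {"travel":[-0.002,0,0.001],"turn":[0,0,0]},
    {"travel":[-0.002,0,0.003],"turn":[0,0,0]},
    {"travel":[-0.002,0,0.003],"turn":[0,0,0]},
  ],
)

```text
time: 25.15
position: [0.5954, -0.0393, 0.0417]
tool_rot: [-2.251, -2.191, -0.001]
ft_force: [0.4, -1.1, -0.9]
grip_width: 0.339
grip_force: 35.0
```

>>> step_arm(
  commands=[
    {"travel":[0,0,0],"turn":[0,0,0]},
    {"travel":[0,0,0],"turn":[0,0,0]},
    {"travel":[0,0,0],"turn":[0,0,0]},
    {"travel":[0,0,0],"turn":[0,0,0]},
    {"travel":[0,0,0],"turn":[0,0,0]},
  ],
  gripper=0.75,
)

```text
time: 25.65
position: [0.5955, -0.0396, 0.0421]
tool_rot: [-2.251, -2.192, -0.001]
ft_force: [-0.7, 0.0, 0.1]
grip_width: 0.696
grip_force: 0.0
```

>>> step_arm(
  commands=[
    {"travel":[0,0,-0.03],"turn":[0,0,0]},
    {"travel":[0,0,-0.07],"turn":[0,0,0]},
    {"travel":[0,0,-0.12],"turn":[0,0,0]},
    {"travel":[-0.05,0,-0.17],"turn":[0,0,0]},
    {"travel":[-0.1,0,-0.17],"turn":[0,0,0]},
  ],
)

```text
time: 26.15
position: [0.5963, -0.1213, 0.2136]
tool_rot: [2.24, 2.196, 0.011]
ft_force: [1.7, -0.6, -0.4]
grip_width: 0.746
grip_force: 0.0
```

>>> step_arm(
  commands=[
    {"travel":[-0.05,0,0],"turn":[0,0,0]},
    {"travel":[-0.1,0,0],"turn":[0,0,0]},
    {"travel":[-0.15,0,0],"turn":[0,0,0]},
    {"travel":[-0.15,0,0],"turn":[0,0,0]},
    {"travel":[-0.15,0,0],"turn":[0,0,0]},
  ],
)

```text
time: 26.65
position: [0.5883, -0.2757, 0.2082]
tool_rot: [-2.255, -2.187, 0.001]
ft_force: [0.1, 1.4, -0.7]
grip_width: 0.751
grip_force: 0.0
```

```bash
python3 -c "
from h import *
shot('top','t9',(215,160,375,260),5)
def P(x,y,z): return ray('top',215+(x+.5)/5-.5,160+(y+.5)/5-.5,z).round(4)
to([.5,-.2,.2],0)"
```

```text
t 26.7 pos [ 0.5891 -0.2734  0.2081] yaw -1.6 j [-0.03  0.36  0.54  1.51 -0.19  1.32  0.51] F [0.2 0.6 0.3] T [-0.1  -0.01 -0.  ] g 0.75 0.0
travel [ 0.071  -0.0911  0.0082] turn [-0.  -0.1 -1.6]
```

View pics/t9.png

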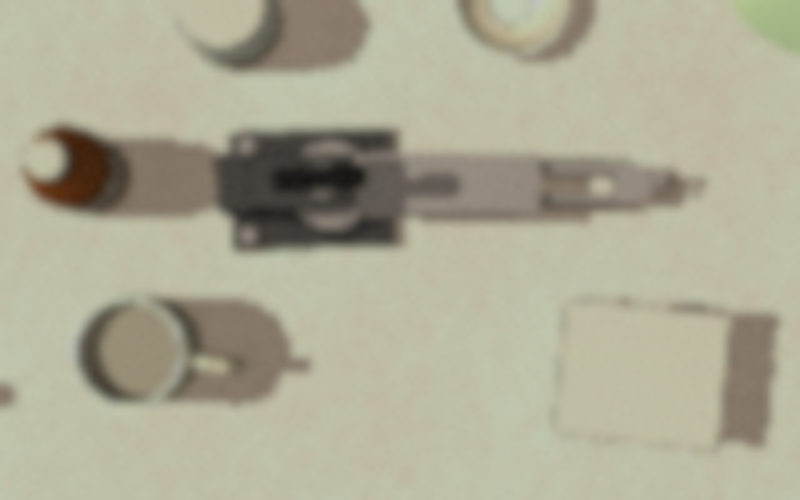

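The tongs sit straight in the holster, the mouth at (543,185) and the hinge end near (670,187). The knob is back at its tight angle and the bystanders are where they were. Handing in.

```bash
python3 -c "
from h import *
print(ctrl.close_job())"
```

```text
the job is handed in; nothing more can be done
None
```

The job is handed in at about 27 s of the 72 s allowed: the holster is back over the tongue and screwed down, and the tongs are home and released. The hand-in returned no verdict; the pad force and final angles are estimated from turn angles, wrist forces and pictures, not measured directly.

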